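Open the extraction damper and uncover the wash pot

TASK

Before the board-washing pot is opened its fume extraction must be set: with the lid still on the pot, swing the red-handled damper lever until it lines up with the green set-point pointer, without shifting the pointer. Then lift the lid off the pot and lay it knob up, wholly on the blue mat, lowering it all the way down before letting go. Leave the other things on the bench where they are.

Things in the scene. Friction and masses are not known exactly. Their poses are not given: they have to be found in the camera images.
- damper_lever (a joint): angle (rad) of the damper's hand lever about the normal of the console's sloping face. 0 = lever points straight down the slope, to the console's front; positive swings the handle to the console's -y side (robot's right), negative to +y. Stops at -0.75 and 0.75; light friction (2.5 N at the handle); stays where it is left.
- lever_grip (a point): middle of the lever's red handle, a round post 24 mm in diameter standing square to the sloping face, 110 mm from the pivot, reaching 28 mm above and 28 mm below this point (black lever arm beneath). 52 mm off the face. z points out along the post (26 deg from vertical, leaning to the console's front), x towards the pivot. Turns with the lever.
- lever_pivot (a point): pivot of lever and pointer, on the sloping face. Its frame is the console's, upright: z up, x to the console's back, y to its left. The face falls towards the front (-x) at 26 degrees to the horizontal; in this frame its outward normal is (-0.438, 0, 0.899) and up the slope is (0.899, 0, 0.438).
- setpoint (a joint): angle (rad) of the green set-point pointer, same pivot, zero and sense as the lever. The lever lines up with it when both joint values are equal. It is stiff and must not be moved.
- setpoint_tip (a point): top of the green block at the end of the thin green set-point pointer that lies flat on the face under the lever; 148 mm from the pivot, so beyond the lever's handle; at most 11 mm off the face. Its x axis points to the pivot. Turns with the pointer.
- console: grey sloping-faced extraction damper console, fixed, 260 wide (y), about 270 deep, face 0.24 m high at the back; origin in its underside, z up, its low front at -x. The face plate is 270 x 260, lower edge at x -0.124, height 0.12 m.
- lamp_bar (a point): centre of a fixed lamp bar, 30 (x) x 260 (y) x 22 (z) mm, which crosses above the lever handle, about 0.19 m higher: a tool pointing straight down over the handle strikes it; come in along the handle, tilted.
- pot_lid: loose aluminium lid of the wash pot, 0.18-0.35 kg: plate 144 mm dia with a 106 dia x 8 mm locating boss underneath and a black knob on top. Origin at the centre of the boss's underside, z up; plate underside at 8 mm, top at 14-20 mm, overall height 60 mm. On the pot the boss hangs 8 mm into the mouth.
- lid_knob (a point): middle of the lid's black knob, 36 mm in diameter and 28 mm tall, 46 mm above the lid's origin; grip it here.
- wash_pot: fixed steel wash pot, 132 dia, on a blue 160 x 160 x 35 mm base; origin in the underside, rim at height 120 mm. Boards stand inside.
- pot_mouth (a point): centre of the pot's mouth, at rim height; opening 124 mm.
- lid_mat: blue square mat, 200 x 200 x 6 mm, fixed, origin in its underside (top at 6 mm), where the lid goes.
- flux_bottle: amber flux bottle with a white cap, 52 dia x 110 mm. Bystander; origin in its underside.
- solder_reel: reel of solder standing on its flange, 68 dia x 52 mm. Bystander; origin in its underside.
- circuit_board: loose green circuit board, 100 x 75, 16 high over its parts, all in mm. Bystander; origin in its underside.
- screwdriver: screwdriver lying flat along its x with the tip at +x, origin under its middle, length 170 mm. Bystander.
- brass_tin: open brass tin of the tip cleaner, 72 dia x 35 mm. Bystander; origin in its underside.
There are look-alikes about, which are no part of the job. Of the things shaped like the pot_lid, the aluminium one is meant.

How it is judged:
On the way, in this order (a step that is already met when the one before it is completed fails the run):
1. the lever lines up with the green pointer (within 0.1 rad) and stays, the lid still on the pot (angle between the x axis of lever_grip and the x axis of setpoint_tip, either way round below 0.1 rad and velocity of joint damper_lever between -0.1 and 0.1 rad/s and distance between lid_knob and pot_mouth below 0.055 m and horizontal distance between pot_lid and pot_mouth below 0.02 m), for 0.3 s.
2. the lid is lifted clear of the pot in the fingers (height (world z) of pot_lid above 0.125 m and contact force between the fingers and pot_lid above 0.5 N), for 0.1 s.
3. the lid is down on the mat (within 8 mm of its top) while the fingers still touch it (x of pot_lid in the frame of lid_mat between -0.035 and 0.035 m and y of pot_lid in the frame of lid_mat between -0.035 and 0.035 m and z of pot_lid in the frame of lid_mat below 0.014 m and contact force between the fingers and pot_lid above 0.3 N), for 0.05 s.
At the end, for the whole second after the job is handed in: The lever is within 0.1 rad of the green pointer; the lid lies flat and knob up (tilt under 0.1 rad) on the blue mat, its centre within 35 mm of the mat's centre along each of the mat's sides (lid wholly on the mat to about 7 mm), its underside within 4 mm of the mat's top, at rest and released (angle between the x axis of lever_grip and the x axis of setpoint_tip, either way round below 0.1 rad and x of pot_lid in the frame of lid_mat between -0.035 and 0.035 m and y of pot_lid in the frame of lid_mat between -0.035 and 0.035 m and z of pot_lid in the frame of lid_mat below 0.01 m and angle between pot_lid's own z axis and vertical below 0.1 rad and linear speed of pot_lid below 0.02 m/s); the robot touches nothing.
It fails at once if the green pointer is shifted by more than 8 mm at its tip (distance of setpoint_tip from where it was at the start of the episode above 0.008 m).
It fails at once if a bystander (bottle, reel, board, screwdriver, tin) is moved more than 30 mm (distance of any of flux_bottle, solder_reel, circuit_board, screwdriver, brass_tin from where it was at the start of the episode above 0.03 m).
It also fails if it takes over 61 s, if anything falls off the work surface, if the arm or the gripper's body presses on something with over 40 N, if the wrist force passes 120 N, or if a joint passes its speed limit or range.

ROBOT

A 6-joint arm with a two-finger parallel gripper is mounted at the origin on the work surface. World frame = base frame: x ahead of the robot, y to its left, z up, the work surface at z = 0. Lengths are in m, angles in rad, forces in N, time in s.
With the tool pointing down it reaches from about 0.25 to 0.775 m from the base axis. Payload 4 kg.
Tool frame: the origin (TCP) lies between the finger pads, 19 mm behind the fingertips; this is the grasp point; z points along the fingers, y is the line along which they close (so a half turn about z gives the same grasp; the last joint's range is limited). The gripper opens to 94 mm and grips with 3 to 60 N. Pads are 16 mm wide; open, the fingers measure 119 mm over their backs; the gripper's body (75 mm by 177 mm) begins 78 mm behind the grasp point.
Start: joints at [1.129, 0.087, 1.371, -0, 1.684, -0.103], TCP at [0.183, 0.519, 0.224] pointing down, gripper open.
Joint ranges: [-3.1, 3.1], [-0.76, 2.03], [0.27, 2.55], [-1.08, 4.22], [0.17, 2.65], [-2.57, 2.57]. Speed limits (rad/s): [2.79, 2.79, 3.14, 3.14, 3.14, 3.14].

INTERFACE

Orientations are given as [roll, pitch, yaw] about the fixed x, y, z axes, in that order (R = Rz(yaw) Ry(pitch) Rx(roll)).
In Python, from bench import robot gives the robot as it stands. The module is installed in compiled form; this text tells all that it offers.
- The arm moves only by the shell command python3 -m handwheel 'ROWS'. ROWS is JSON, a list of rows, each a list of 3 entries, a list of its own where there are three numbers: the turn, a rotation vector about the world's x, y, z in units of 90 degrees (1.0 is 90 degrees), then the shift along the world's x, y, z in units of 0.05 m (1.0 is 0.05 m), then the closure, from 0 (fully open) to 1 (shut). A call has 1 to 5 rows; each row shifts and turns the commanded pose from where the row before left it; what a row does not reach is not made up. A row lasts 1/10 s, in which the tool goes at most 50 mm and 8.59 degrees, less where a joint would pass 70% of its speed; a pose out of reach is approached as far as the arm can. A call with a number of a shift or a turn outside -1 to 1 is refused whole. A call with a gripper value outside its range is refused whole. The fingers move at their own pace and stop on an object; the grip force is fixed at half the most. Time passes only in rows, so rows that do not move let the fingers close. It gives the time, the measured TCP pose, the force, the opening and the grip force at its end, in the units of the state.
- robot.get_obs(): the state, without advancing time (a new reading comes with each control period).
- robot.snapshot(name): name is "scene" or "top" or "wrist"; returns (picture, depth): 384x512x3 uint8, red, green, blue; 384x512 float32, m along the optical axis (not along the pixel's ray), 0 where there is no reading.
- robot.calibration(name): a dict with "mtx" (3x3 intrinsics, pixels), "D" ([k1, k2, p1, p2, k3] as OpenCV has them; the pictures are not rectified), "extrinsics" (4x4, takes a point from camera to world coordinates); the wrist camera has in their place "hand_eye" (4x4, takes a point from camera to tool coordinates, whose origin is the TCP and whose axes are the flange's). Camera axes: x right, y down, z forward; pixel columns grow to the right and rows downward; lengths in m; the calibration is good to about 2 mm. A picture is of the moment at which its call begins: read the wrist's pose just before it. calibration takes no time and is no camera call.
- robot.close_job(): hands the job in; it is judged then, once.
Trained networks look in the newest picture that a camera, given by its name, has taken for a name from the list of things; names that differ only in an ending like _2 or _b are one class to them, and where a whole thing is asked for, a point or a joint stands for the part that bears it (a point fixed in the world has none). Each returns a list of dicts, best first, with "p" (0 to 1); they miss things now and then, are a little off and sometimes report something else, mostly with a low value. They report only what shows in the picture. A call takes as long as a camera call. They do not tell look-alikes from the thing itself.
- robot.boxes_of(query, camera): "bbox" ([left, top, right, bottom] in pixels, round what is visible of it).
The state is a dict: "time": time; "joint_positions": joint angles; "qvel": joint speeds; "joint_torque": joint torques, N m; "tool_pos": TCP position; "ee_rot": TCP orientation; "wrist_force": force on the tool from outside, world axes, zero at the start; "wrist_torque": the same for the moment, N m; "width": finger opening in m; "finger_force": force on a finger pad.
Only numpy, scipy, OpenCV 4.12 (cv2) and the standard library are available. Lean on these libraries where they do the work, as an engineer would, in place of code of your own. Each camera call takes 0.05 s, during which the arm holds its last target. There are 200 camera calls.

## Working session

There is one attempt and no reset: what is moved stays moved. The work goes in short steps, Python scripts to look and compute and a shell command to move; the robot and the scene stay as the last step left them, time stands still between calls to the robot, and variables do not carry over. Pictures are saved under pics/ and viewed, at most 10 in all, crops included, and the job is handed in when it is done.

```bash
mkdir -p pics; cat > h.py <<'E'
import numpy as np, cv2
from bench import robot
from scipy.spatial.transform import Rotation as R
def pose():
    o=robot.get_obs(); T=np.eye(4); T[:3,:3]=R.from_euler('xyz',o['ee_rot']).as_matrix(); T[:3,3]=o['tool_pos']; return T
def snap(name):
    P=pose(); im,d=robot.snapshot(name); c=robot.calibration(name)
    E=c['extrinsics'] if name!='wrist' else P@np.array(c['hand_eye'])
    K=np.array(c['mtx'],float); D=np.array(c['D'],float)
    v,u=np.mgrid[0:384,0:512]
    n=cv2.undistortPoints(np.stack([u,v],-1).reshape(-1,1,2).astype(np.float64),K,D).reshape(384,512,2)
    X=np.dstack([n*d[...,None],d])@np.array(E)[:3,:3].T+np.array(E)[:3,3]
    X[d==0]=np.nan
    return im,X
def save(n,im): cv2.imwrite('pics/'+n,im[...,::-1])
E
python3 - <<'E'
from h import *
a,X=snap('top'); b,Y=snap('scene')
np.savez('s1.npz',a=a,X=X,b=b,Y=Y)
save('top.png',a);save('scene.png',b)
for q in ['pot_lid','lid_knob','lever_grip','setpoint_tip','lid_mat','wash_pot','console','lamp_bar','flux_bottle','solder_reel','circuit_board','screwdriver','brass_tin']:
  for cam,Z in(('top',X),('scene',Y)):
    for r in robot.boxes_of(q,cam):
      bb=r['bbox'];u=int((bb[0]+bb[2])/2);v=int((bb[1]+bb[3])/2)
      if r['p']>.25: print(q,cam,round(r['p'],2),np.round(bb),Z[min(v,383),min(u,511)].round(3))
print(robot.get_obs()['tool_pos'],robot.get_obs()['time'])
E
```

```text
pot_lid top 0.87 [151. 194. 193. 237.] [0.446 0.291 0.174]
pot_lid top 0.77 [145. 257. 188. 298.] [0.247 0.32  0.058]
pot_lid scene 0.82 [295. 174. 322. 190.] [0.262 0.324 0.04 ]
pot_lid scene 0.64 [300. 186. 334. 211.] [0.474 0.293 0.132]
lid_knob top 0.91 [148. 257. 189. 298.] [0.247 0.313 0.057]
lid_knob top 0.79 [154. 197. 194. 236.] [0.444 0.285 0.168]
lid_knob scene 0.7 [292. 176. 321. 193.] [0.262 0.317 0.023]
lid_knob scene 0.63 [297. 186. 336. 207.] [0.459 0.293 0.129]
lever_grip top 0.89 [235. 129. 268. 172.] [0.599 0.048 0.412]
lever_grip scene 0.82 [246. 203. 273. 240.] [0.577 0.048 0.15 ]
setpoint_tip top 0.5 [275. 179. 277. 186.] [ 0.567 -0.043  0.165]
setpoint_tip scene 0.67 [245. 238. 248. 237.] [ 0.705 -0.015  0.22 ]
lid_mat top 0.64 [315. 199. 385. 268.] [ 0.419 -0.332  0.004]
lid_mat scene 0.88 [129. 206. 191. 255.] [ 0.422 -0.33   0.004]
wash_pot top 0.65 [153. 192. 203. 244.] [0.442 0.278 0.131]
wash_pot scene 0.71 [286. 200. 342. 234.] [0.511 0.277 0.067]
console top 0.78 [211. 102. 310. 206.] [0.591 0.023 0.413]
console scene 0.67 [209. 166. 299. 306.] [0.714 0
[... 379 characters left out ...]
.644 -0.319  0.053]
solder_reel top 0.27 [134. 172. 153. 192.] [0.585 0.432 0.028]
solder_reel scene 0.89 [143. 259. 166. 289.] [ 0.672 -0.328  0.053]
circuit_board top 0.76 [221. 226. 250. 256.] [0.381 0.089 0.003]
circuit_board top 0.47 [237. 130. 267. 170.] [0.599 0.045 0.412]
circuit_board scene 0.64 [250. 201. 267. 219.] [0.368 0.08  0.005]
screwdriver top 0.6 [278. 220. 288. 267.] [ 0.374 -0.083  0.026]
screwdriver top 0.6 [233. 132. 268. 172.] [0.596 0.05  0.414]
brass_tin top 0.62 [134. 171. 156. 192.] [0.586 0.429 0.023]
brass_tin scene 0.74 [253. 204. 261. 217.] [0.374 0.07  0.006]
brass_tin scene 0.63 [347. 227. 367. 243.] [0.593 0.425 0.026]
[0.18279481 0.51875515 0.22429239] 1.4
```

View pics/top.png

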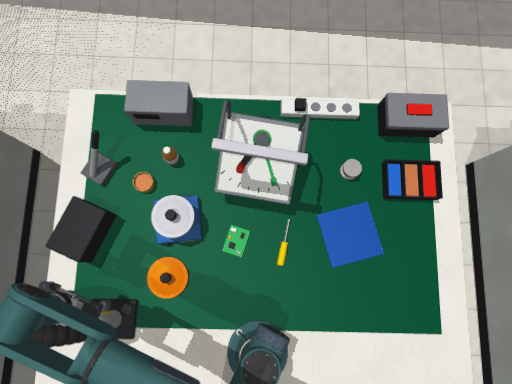

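View pics/scene.png

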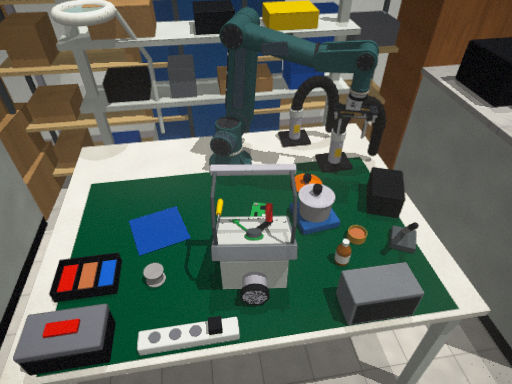

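The top view shows the aluminium lid on the pot at (172,216) and an orange look-alike lid at (168,278). The red lever handle is at (240,168), the green pointer tip at about (273,183), and the blue mat at (350,234). The scene view agrees. For the lid I choose the aluminium one, on the pot. Next I measure the console, mat and lid.

```bash
python3 - <<'E'
from h import *
s=np.load('s1.npz');a,X=s['a'],s['X']
hsv=cv2.cvtColor(a,cv2.COLOR_RGB2HSV);H,S,V=[hsv[...,i].astype(int) for i in range(3)]
def roi(l,t,r,b):
    m=np.zeros((384,512),bool);m[t:b,l:r]=1;return m&np.isfinite(X[...,2])
c=roi(211,102,310,206)
face=c&(S<40)&(V>120)&(X[...,2]>.1)&(X[...,2]<.26)
P=X[face];
for _ in range(5):
    m=np.median(P,0) if _==0 else P.mean(0);n=np.linalg.svd(P-P.mean(0),full_matrices=False)[2][2];n*=np.sign(n[2]);d=(P-P.mean(0))@n;P=P[abs(d)<max(.004,1.5*d.std())]
m=P.mean(0);print('face',n,m,len(P),'tilt',np.degrees(np.arccos(n[2])),'yaw',np.degrees(np.arctan2(-n[1],-n[0])))
red=c&((H<8)|(H>172))&(S>150)&(V>70);print('red',red.sum());
for v,u in np.argwhere(red)[::3]:print((u,v),X[v,u].round(3),round((X[v,u]-m)@n,3),end=' ')
print()
g=c&(H>45)&(H<80)&(S>150)&(V>90)&(X[...,2]>.1);print('green',g.sum())
for v,u in np.argwhere(g)[::4]:print((u,v),X[v,u].round(3),round((X[v,u]-m)@n,3),end=' ')
print()
lamp=c&(X[...,2]>.38);L=X[lamp];print('lamp',lamp.sum(),L.mean(0),cv2.minAreaRect((L[:,:2]*1000).astype(np.float32)))
blue=roi(310,195,390,275)&(H>105)&(H<125)&(S>150)&(X[...,2]<.02);print('mat',cv2.minAreaRect((X[blue][:,:2]*1000).astype(np.float32)),X[blue][:,2].mean())
lid=roi(140,185,205,245)&(S<45)&(V>120)&(X[...,2]>.11);Q=X[lid];print('lid',lid.sum(),np.median(Q[:,2]),cv2.minEnclosingCircle((Q[:,:2]*1000).astype(np.float32)))
k=roi(160,200,185,230)&(V<70)&(X[...,2]>.14);print('knob',k.sum(),X[k].mean(0),X[k].max(0))
save('crop1.png',cv2.resize(a[90:250,140:320],None,fx=4,fy=3.7,interpolation=3)[:592,:720])
E
```

```text
face [-0.43464993  0.06160598  0.89848992] [0.63612837 0.0208241  0.17967096] 4078 tilt 26.039721170330168 yaw -8.067197014580856
red 56
(np.int64(240), np.int64(163)) [0.616 0.078 0.21 ] 0.039 (np.int64(239), np.int64(164)) [0.61  0.081 0.22 ] 0.051 (np.int64(242), np.int64(164)) [0.612 0.071 0.213] 0.044 (np.int64(239), np.int64(165)) [0.603 0.081 0.234] 0.067 (np.int64(242), np.int64(165)) [0.605 0.071 0.228] 0.06 (np.int64(238), np.int64(166)) [0.598 0.084 0.239] 0.074 (np.int64(241), np.int64(166)) [0.598 0.074 0.243] 0.077 (np.int64(237), np.int64(167)) [0.595 0.087 0.24 ] 0.076 (np.int64(240), np.int64(167)) [0.594 0.077 0.245] 0.081 (np.int64(243), np.int64(167)) [0.597 0.068 0.234] 0.068 (np.int64(239), np.int64(168)) [0.591 0.08  0.243] 0.08 (np.int64(242), np.int64(168)) [0.593 0.071 0.238] 0.074 (np.int64(239), np.int64(169)) [0.589 0.08  0.238] 0.076 (np.int64(242), np.int64(169)) [0.589 0.071 0.239] 0.077 (np.int64(239), np.int64(170)) [0.587 0.08  0.233] 0.072 (np.int64(242), np.int64(170)) [0.585 0.071 0.244] 0.084 (np.int64(239), np.int64(171)) [0.583 0.08  0.238] 0.
[... 1300 characters left out ...]
026  0.167] 0.014 (np.int64(275), np.int64(181)) [ 0.571 -0.04   0.161] 0.008 (np.int64(275), np.int64(182)) [ 0.567 -0.039  0.167] 0.015 (np.int64(275), np.int64(183)) [ 0.565 -0.04   0.161] 0.01 (np.int64(275), np.int64(184)) [ 0.561 -0.04   0.161] 0.012 
lamp 1517 [0.61314384 0.02185601 0.40998827] ((656.7938232421875, 17.064682006835938), (259.6611022949219, 147.56251525878906), 82.54813385009766)
mat ((415.9233093261719, -330.7708740234375), (199.52471923828125, 199.0872039794922), 15.934749603271484) 0.006436365968193232
lid 1328 0.1284291230404737 ((449.38043212890625, 298.74493408203125), 71.91163635253906)
knob 90 [0.44759668 0.29612114 0.17055455] [0.46279948 0.31456336 0.17674428]
```

View pics/crop1.png

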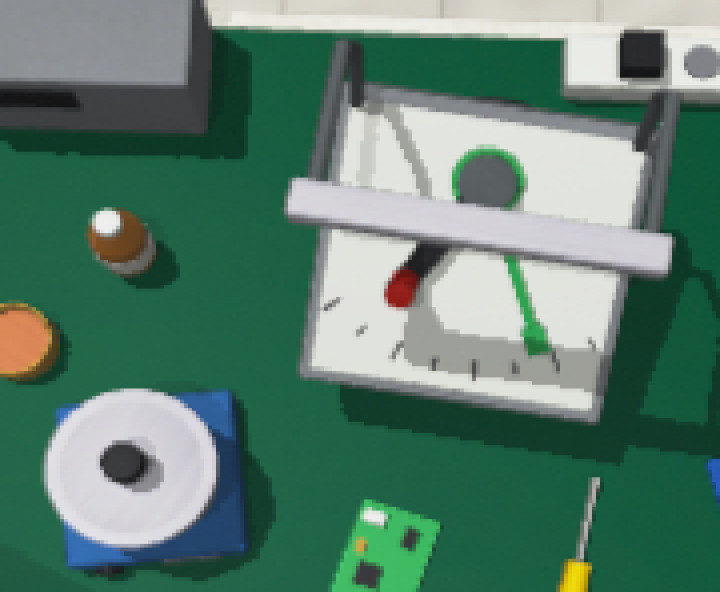

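The crop confirms the aluminium lid on the pot at crop (125,465), with the orange one off to the side. The handle is at crop (400,290), the pointer block at (537,340) and the pivot ring at (488,182). My estimate is lever about -0.47 rad and pointer about +0.43 rad. Next I plan the approach.

```bash
cat > plan.py <<'E'
from h import *
psi=np.radians(-8.07)
xc=np.array([np.cos(psi),np.sin(psi),0]);yc=np.array([-np.sin(psi),np.cos(psi),0]);zc=np.array([0,0,1])
t=np.radians(26);n=-np.sin(t)*xc+np.cos(t)*zc;u=np.cos(t)*xc+np.sin(t)*zc
def grip(piv,a,s=0): return piv+.110*(-np.cos(a)*u-np.sin(a)*yc)+(.052+s)*n
RA=np.c_[-u,yc,-n];RB=np.c_[u,-yc,-n]
E
python3 - <<'E'
from plan import *
o=robot.get_obs();T=pose();print(o['ee_rot'],T[:3,:3].round(3));print(np.array(robot.calibration('wrist')['hand_eye']).round(3))
piv=np.array([.701,.011,.213])
for nm,Rt in(('A',RA),('B',RB)):
    rv=R.from_matrix(Rt@T[:3,:3].T).as_rotvec();print(nm,np.degrees(rv),rv/(np.pi/2))
for s in(0,.12):print(s,grip(piv,-.47,s),(grip(piv,-.47,s)-T[:3,3])/.05)
E
```

```text
[ 3.14153387e+00 -1.08911638e-06  2.80280842e+00] [[-0.943  0.332  0.   ]
 [ 0.332  0.943  0.   ]
 [ 0.     0.    -1.   ]]
[[ 0.001 -0.958 -0.287  0.084]
 [ 1.     0.     0.001 -0.   ]
 [-0.001 -0.287  0.958 -0.161]
 [ 0.     0.     0.     1.   ]]
A [ -6.1888123  -25.29589497  11.14460747] [-0.06876458 -0.2810655   0.12382897]
B [  37.09118863   -9.06460194 -164.5787082 ] [ 0.41212432 -0.1007178  -1.82865231]
0 [0.59814986 0.07589856 0.21674513] [ 8.30710107 -8.85713184 -0.15094509]
0.12 [0.54606625 0.08328333 0.32460042] [ 7.26542886 -8.70943635  2.00616062]
```

```bash

python3 -m handwheel '[[[0,0,0],[0,0,0.8],0],[[0,0,0],[0,0,0.8],0],[[0,0,0],[0.3,-0.3,0.4],0],[[0,0,0],[0.6,-0.7,0],0],[[0,0,0],[0.6,-0.7,0],0]]'
python3 -m handwheel '[[[0,0,0],[0.6,-0.7,0],0],[[0,0,0],[0.6,-0.7,0],0],[[0,0,0],[0.6,-0.7,0],0],[[0,0,0],[0.6,-0.7,0],0],[[0,0,0],[0.6,-0.7,0],0]]'
python3 -m handwheel '[[[-0.017,-0.07,0.031],[0.6,-0.7,0],0],[[-0.017,-0.07,0.031],[0.6,-0.7,0],0],[[-0.017,-0.07,0.031],[0.6,-0.7,0],0],[[-0.017,-0.07,0.031],[0.6,-0.7,0],0],[[0,0,0],[0.4,-0.5,0],0]]'
python3 -m handwheel '[[[0,0,0],[0,0,0],0],[[0,0,0],[0,0,0],0]]'
python3 - <<'E'
from plan import *
T=pose();rv=R.from_matrix(RA@T[:3,:3].T).as_rotvec();print('turn left',rv/(np.pi/2))
im,X=snap('wrist');np.savez('w1.npz',im=im,X=X);save('w1.png',im)
E
```

```text
time: 1.9
tool_pos: [0.2584, 0.4334, 0.3255]
ee_rot: [3.139, 0.001, 2.805]
wrist_force: [1.3, 0.6, -0.5]
width: 0.0942
finger_force: 0.0
time: 2.4
tool_pos: [0.4087, 0.2572, 0.3246]
ee_rot: [3.141, 0.001, 2.803]
wrist_force: [0.2, 0.5, 0.0]
width: 0.094
finger_force: 0.0
time: 2.9
tool_pos: [0.5462, 0.0921, 0.3225]
ee_rot: [-3.141, 0.451, 3.002]
wrist_force: [0.4, 0.4, 0.8]
width: 0.0937
finger_force: 0.0
time: 3.1
tool_pos: [0.5477, 0.0934, 0.3243]
ee_rot: [3.14, 0.451, 2.999]
wrist_force: [0.5, 0.6, -0.3]
width: 0.094
finger_force: 0.0
turn left [-0.00104711 -0.00150183  0.00069706]
```

View pics/w1.png

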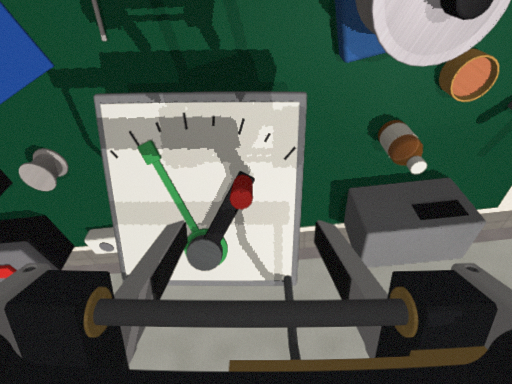

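The wrist view shows the hub at (206,250), the pointer block at (150,152) and the red handle at (242,190), with the fingers clear. Next I refine the two angles.

```bash
python3 - <<'E'
from plan import *
s=np.load('w1.npz');a,X=s['im'],s['X']
hsv=cv2.cvtColor(a,cv2.COLOR_RGB2HSV);H,S,V=[hsv[...,i].astype(int) for i in range(3)]
c=np.zeros((384,512),bool);c[90:285,100:305]=1
p0=np.nanmedian(X[150:155,245-30:215],axis=(0,1))
w=c&(S<40)&(V>150)&np.isfinite(X[...,2]);P=X[w];P=P[abs((P-np.median(P,0))@n)<.008];off=np.median(P@n);print('face off',off,len(P))
nn=np.linalg.svd(P-P.mean(0),full_matrices=False)[2][2];nn*=np.sign(nn[2]);print('n',nn,n)
g=c&(H>45)&(H<80)&(S>120)&(V>80)&(abs(X@n-off)<.02)&(X[...,2]>.1)
r=c&((H<8)|(H>172))&(S>150)&(V>50)
def uv(Q): return np.c_[-Q@u,-Q@yc]
G=uv(X[g]);
ring=g.copy();ring[:232]=0; tip=g.copy();tip[165:]=0; bar=g.copy();bar[:170]=0;bar[225:]=0
from scipy.optimize import least_squares
q=uv(X[ring]);f=least_squares(lambda p:np.hypot(*(q-p[:2]).T)-p[2],[*q.mean(0),.027],loss='soft_l1',f_scale=.002);print('ring',f.x,len(q))
tc=uv(X[tip]).mean(0);print('tip',tc,tip.sum(),np.ptp(uv(X[tip]),axis=0))
hub=c&(S<60)&(V<130)&(V>30);hub[:238]=0;hub[270:]=0;hub[:,:185]=0;hub[:,228:]=0;print('hub',np.nanmedian(uv(X[hub]),axis=0),np.nanmedian(X[hub]@n)-off)
b=uv(X[bar]);l=cv2.fitLine(b.astype(np.float32),2,0,.01,.01).ravel();print('bar angle',np.arctan2(l[1],l[0]),l)
hr=X[r];hh=hr@n-off;top=hr[hh>.072];print('red top h',np.percentile(hh,[5,50,95]),len(top),uv(top).mean(0),top.mean(0), 'full mean',uv(hr).mean(0))
E
```

```text
face off -0.11191388650996079 22896
n [-0.43458551  0.06020734  0.89861589] [-0.43403009  0.06153979  0.89879405]
ring [-0.71384001 -0.1074154   0.0271015 ] 162
tip [-0.5806721  -0.04617692] 318 [0.0296977  0.02544458]
hub [-0.70959073 -0.10906181] 0.02147152791164876
bar angle 0.44533828 [ 0.902465    0.4307632  -0.639023   -0.07319118]
red top h [nan nan nan] 400 [-0.61515666 -0.1598435 ] [0.58455869 0.07855944 0.2392354 ] full mean [nan nan]
  return np.nanmean(a, axis, out=out, keepdims=keepdims)
```

```bash
cat >> plan.py <<'E'
piv=.7125*u+.108*yc-.1119*n
E
python3 - <<'E'
from plan import *
T=pose();p=T[:3,3];print(p)
a=grip(piv,-.489,.10);print('above',a,(a-p)/.05);b=grip(piv,-.489,.004);print('down',(b-a)/.05,b)
prev=b
for an in np.linspace(-.489,.44,11)[1:]:
    q=grip(piv,an,.004);print(round(an,3),((q-prev)/.05).round(3),q.round(4));prev=q
print('up',n*.1/.05)
E
```

```text
[0.54766927 0.09411324 0.32458796]
above [0.55264365 0.08291113 0.30581159] [ 0.09948759 -0.22404223 -0.37552728]
down [ 0.83333777 -0.11815639 -1.72568457] [0.59431053 0.07700331 0.21952736]
-0.396 [-0.104 -0.172 -0.038] [0.5891 0.0684 0.2176]
-0.303 [-0.089 -0.181 -0.031] [0.5847 0.0594 0.2161]
-0.21 [-0.074 -0.189 -0.023] [0.581  0.0499 0.2149]
-0.117 [-0.058 -0.195 -0.015] [0.5781 0.0401 0.2142]
-0.024 [-0.041 -0.2   -0.006] [0.576  0.0301 0.2139]
0.068 [-0.025 -0.203  0.002] [0.5748 0.02   0.214 ]
0.161 [-0.008 -0.204  0.01 ] [0.5744 0.0098 0.2145]
0.254 [ 0.009 -0.203  0.018] [ 5.748e-01 -4.000e-04  2.154e-01]
0.347 [ 0.026 -0.201  0.027] [ 0.5762 -0.0104  0.2168]
0.44 [ 0.043 -0.197  0.034] [ 0.5783 -0.0202  0.2185]
up [-0.86806018  0.12307957  1.79758809]
```

Align, then descend partway along the post and check for contact.

```bash

python3 -m handwheel '[[[0,0,0],[0.1,-0.22,-0.38],0],[[0,0,0],[0,0,0],0],[[0,0,0],[0.14,-0.02,-0.29],0],[[0,0,0],[0.14,-0.02,-0.29],0],[[0,0,0],[0.14,-0.02,-0.29],0]]'
python3 -m handwheel '[[[0,0,0],[0.14,-0.02,-0.29],0],[[0,0,0],[0.14,-0.02,-0.29],0],[[0,0,0],[0.13,-0.02,-0.28],0],[[0,0,0],[0,0,0],0],[[0,0,0],[0,0,0],0]]'
python3 - <<'E'
from plan import *
im,X=snap('wrist');save('w2.png',im);print(grip(piv,-.489,.004)-pose()[:3,3])
E
```

```text
time: 3.65
tool_pos: [0.574, 0.0813, 0.2625]
ee_rot: [3.14, 0.453, 3.002]
wrist_force: [0.1, -0.5, -0.2]
width: 0.0937
finger_force: 0.0
time: 4.15
tool_pos: [0.5943, 0.0774, 0.2189]
ee_rot: [3.141, 0.452, 3.002]
wrist_force: [-0.1, -0.6, -0.3]
width: 0.0942
finger_force: 0.0
[-0.0002055  -0.0002519  -0.00023059]
```

View pics/w2.png

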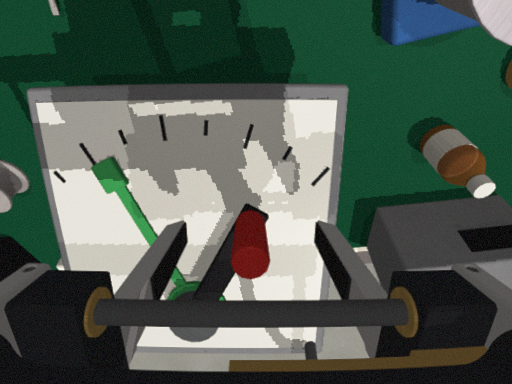

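The handle at (250,245) is centred between the fingers. I close them to a loose cage and swing along the arc.

```bash

python3 -m handwheel '[[[0,0,0],[0,0,0],0.71],[[0,0,0],[0,0,0],0.71],[[0,0,0],[0,0,0],0.71],[[0,0,0],[0,0,0],0.71],[[0,0,0],[0,0,0],0.71]]'
python3 -m handwheel '[[[0,0,0],[-0.1,-0.17,-0.04],0.71],[[0,0,0],[-0.09,-0.18,-0.03],0.71],[[0,0,0],[-0.07,-0.19,-0.02],0.71],[[0,0,0],[-0.06,-0.2,-0.02],0.71],[[0,0,0],[-0.04,-0.2,-0.01],0.71]]'
python3 -m handwheel '[[[0,0,0],[-0.03,-0.2,0],0.71],[[0,0,0],[-0.01,-0.2,0.01],0.71],[[0,0,0],[0.01,-0.2,0.02],0.71],[[0,0,0],[0.03,-0.2,0.03],0.71],[[0,0,0],[0.04,-0.2,0.03],0.71]]'
python3 -m handwheel '[[[0,0,0],[0,0,0],0.71],[[0,0,0],[0,0,0],0.71],[[0,0,0],[0,0,0],0.71]]'
python3 - <<'E'
from plan import *
im,X=snap('wrist');save('w3.png',im);print(grip(piv,.44,.004)-pose()[:3,3])
E
```

```text
time: 4.7
tool_pos: [0.5943, 0.0767, 0.2189]
ee_rot: [3.141, 0.452, 3.001]
wrist_force: [0.3, -0.2, -0.5]
width: 0.0575
finger_force: 0.0
time: 5.2
tool_pos: [0.575, 0.0297, 0.2117]
ee_rot: [3.14, 0.449, 3.001]
wrist_force: [-1.6, 3.2, -0.3]
width: 0.0277
finger_force: 1.5
time: 5.7
tool_pos: [0.5785, -0.0213, 0.2176]
ee_rot: [3.141, 0.452, 3.001]
wrist_force: [-2.0, 3.6, -0.8]
width: 0.0273
finger_force: 1.2
time: 6.0
tool_pos: [0.5788, -0.0207, 0.218]
ee_rot: [-3.142, 0.454, 3.001]
wrist_force: [-0.0, 0.3, -0.8]
width: 0.0271
finger_force: 0.0
[-0.00036483  0.00021278  0.00061808]
```

View pics/w3.png

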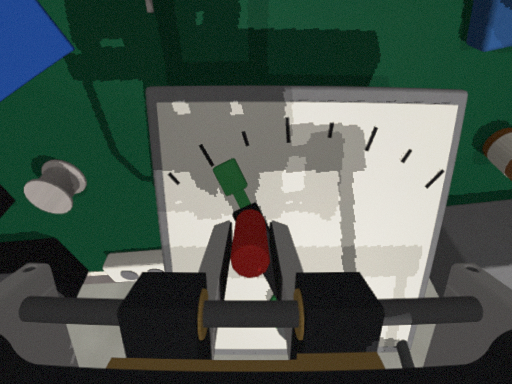

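The lever arm's end at (245,212) lines up with the pointer at (230,175). I open, retreat along the post and check.

```bash

python3 -m handwheel '[[[0,0,0],[0,0,0],0.2],[[0,0,0],[0,0,0],0.2],[[0,0,0],[0,0,0],0.2],[[0,0,0],[0,0,0],0.2],[[0,0,0],[0,0,0],0.2]]'
python3 -m handwheel '[[[0,0,0],[-0.14,0.02,0.3],0.1],[[0,0,0],[-0.15,0.02,0.3],0],[[0,0,0],[-0.14,0.02,0.3],0],[[0,0,0],[-0.15,0.02,0.3],0],[[0,0,0],[-0.14,0.02,0.3],0]]'
python3 -m handwheel '[[[0,0,0],[-0.15,0.02,0.3],0],[[0,0,0],[-0.15,0.02,0.3],0],[[0,0,0],[0,0,0],0],[[0,0,0],[0,0,0],0]]'
python3 - <<'E'
from plan import *
a,X=snap('wrist')
hsv=cv2.cvtColor(a,cv2.COLOR_RGB2HSV);H,S,V=[hsv[...,i].astype(int) for i in range(3)]
off=-.1119;hh=(X-0)@n-off
d=X-piv;U=-d@u;W=-d@yc
near=(U>0)&(U<.18)&(abs(W)<.12)&(hh<.1)
r=near&((H<8)|(H>172))&(S>150)&(V>50)&(hh>.072);g=near&(H>45)&(H<80)&(S>120)&(V>50)&(U>.13)&(hh<.03)
for m in(r,g):print(m.sum(),U[m].mean(),W[m].mean(),np.arctan2(W[m].mean(),U[m].mean()))
# motion to the pot
T=pose();Rt=np.diag([-1,1,-1.]);yaw=np.radians(180)
rv=R.from_matrix(Rt@T[:3,:3].T).as_rotvec()/(np.pi/2);print('turn',rv);print(T[:3,3],(np.array([.446,.297,.30])-T[:3,3])/.05)
E
```

```text
time: 6.55
tool_pos: [0.5783, -0.0202, 0.2173]
ee_rot: [3.141, 0.452, 3.001]
wrist_force: [0.4, 0.3, -0.9]
width: 0.0638
finger_force: 0.0
time: 7.05
tool_pos: [0.5419, -0.0152, 0.2929]
ee_rot: [3.141, 0.452, 3.001]
wrist_force: [-0.3, 0.4, -0.6]
width: 0.0935
finger_force: 0.0
time: 7.45
tool_pos: [0.5274, -0.0133, 0.3223]
ee_rot: [3.141, 0.452, 3.001]
wrist_force: [0.8, 1.1, -0.8]
width: 0.0938
finger_force: 0.0
391 0.10023628663166423 0.04693324006725357 0.4379069058792716
194 0.1376513689416991 0.06453037411142841 0.43837405194066253
turn [0.01969888 0.28648482 0.08798602]
[ 0.52723057 -0.01324965  0.32131759] [-1.62461149  6.20499308 -0.4263519 ]
```

The lever is at 0.438 and the pointer at 0.438, so they line up. On to the lid.

```bash

python3 -m handwheel '[[[0,0,0],[-0.8,0,0],0],[[0,0,0],[-0.8,0,0],0],[[0.004,0.057,0.018],[0,0.7,0],0],[[0.004,0.057,0.018],[0,0.7,0],0],[[0.004,0.057,0.018],[0,0.7,0],0]]'
python3 -m handwheel '[[[0.004,0.057,0.018],[0,0.7,0],0],[[0.004,0.057,0.018],[0,0.7,0],0],[[0,0,0],[0,0.7,0],0],[[0,0,0],[0,0.7,0],0],[[0,0,0],[0,0.7,-0.2],0]]'
python3 -m handwheel '[[[0,0,0],[0,0.5,-0.2],0],[[0,0,0],[0,0,0],0],[[0,0,0],[0,0,0],0]]'
python3 - <<'E'
from plan import *
a,X=snap('wrist');np.savez('w4.npz',a=a,X=X);save('w4.png',a)
hsv=cv2.cvtColor(a,cv2.COLOR_RGB2HSV);H,S,V=[hsv[...,i].astype(int) for i in range(3)]
T=pose();near=np.hypot(X[...,0]-.448,X[...,1]-.297)<.09
k=near&(V<80)&(X[...,2]>.165)&(X[...,2]<.185);l=near&(S<50)&(V>110)&(X[...,2]>.118)&(X[...,2]<.14)
print(k.sum(),X[k].mean(0),cv2.minEnclosingCircle((X[k][:,:2]*1000).astype(np.float32)),cv2.minEnclosingCircle((X[l][:,:2]*1000).astype(np.float32)),np.median(X[l][:,2]))
Rt=np.diag([-1,1,-1.]);print(R.from_matrix(Rt@T[:3,:3].T).as_rotvec()/(np.pi/2),T[:3,3])
E
```

```text
time: 8.0
tool_pos: [0.4463, 0.0925, 0.322]
ee_rot: [-3.134, 0.18, 3.088]
wrist_force: [-0.3, -0.0, 0.6]
width: 0.0939
finger_force: 0.0
time: 8.5
tool_pos: [0.4479, 0.2684, 0.3116]
ee_rot: [3.14, 0.003, -3.139]
wrist_force: [0.1, -0.2, 0.8]
width: 0.0944
finger_force: 0.0
time: 8.8
tool_pos: [0.4471, 0.2917, 0.3006]
ee_rot: [-3.141, 0.001, -3.138]
wrist_force: [0.7, 0.1, -0.5]
width: 0.0941
finger_force: 0.0
697 [0.44602369 0.29781066 0.17258634] ((446.8819274902344, 297.92333984375), 17.193641662597656) ((448.3984680175781, 298.2414245605469), 72.12354278564453) 0.1286424342905971
[-4.09694018e-05  1.48812770e-03 -1.64278889e-03] [0.44738671 0.29118315 0.30158424]
```

View pics/w4.png

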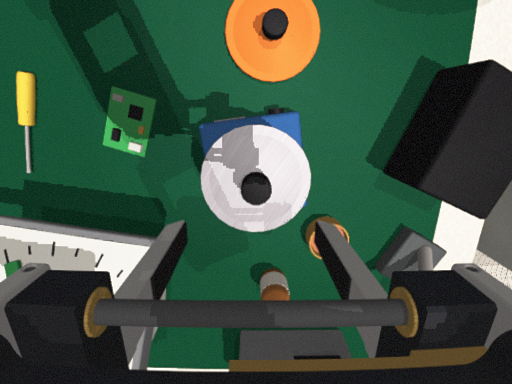

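The aluminium lid's knob at (257,188) is at (0.447, 0.298), top at 0.173. I descend, grip and lift.

```bash

python3 -m handwheel '[[[0,0,0],[0,0.13,-0.7],0],[[0,0,0],[0,0,-0.7],0],[[0,0,0],[0,0,-0.6],0],[[0,0,0],[0,0,-0.5],0],[[0,0,0],[0,0,-0.33],0]]'
python3 -m handwheel '[[[0,0,0],[0,0,0],0],[[0,0,0],[0,0,0],1],[[0,0,0],[0,0,0],1],[[0,0,0],[0,0,0],1],[[0,0,0],[0,0,0],1]]'
python3 -m handwheel '[[[0,0,0],[0,0,0],1],[[0,0,0],[0,0,0],1],[[0,0,0],[0,0,0],1],[[0,0,0],[0,0,0],1],[[0,0,0],[0,0,0],1]]'
```

```text
time: 9.35
tool_pos: [0.447, 0.2964, 0.1591]
ee_rot: [-3.142, 0.002, -3.141]
wrist_force: [0.5, 0.5, -0.7]
width: 0.0939
finger_force: 0.0
time: 9.85
tool_pos: [0.4479, 0.2984, 0.162]
ee_rot: [3.139, 0.005, -3.139]
wrist_force: [0.4, 0.8, -0.1]
width: 0.0653
finger_force: 0.0
time: 10.35
tool_pos: [0.4473, 0.2982, 0.1608]
ee_rot: [3.141, 0.003, -3.139]
wrist_force: [-0.3, 0.3, 0.3]
width: 0.0355
finger_force: 30.0
```

```bash

python3 -m handwheel '[[[0,0,0],[0,0,0.2],1],[[0,0,0],[0,0,0.4],1],[[0,0,0],[0,0,0.5],1],[[0,0,0],[0,0,0.5],1],[[0,0,0],[0,0,0.5],1]]'
python3 -m handwheel '[[[0,0,0],[-0.2,0,0.3],1],[[0,0,0],[-0.3,-0.2,0],1],[[0,0,0],[-0.3,-0.4,0],1],[[0,0,0],[-0.2,-0.6,0],1],[[0,0,0],[0,-0.6,0],1]]'
python3 -m handwheel '[[[0,0,0],[0,-0.6,0],1],[[0,0,0],[0,-0.6,0],1],[[0,0,0],[0,-0.6,0],1],[[0,0,0],[0,-0.6,0],1],[[0,0,0],[0,-0.6,0],1]]'
python3 -m handwheel '[[[0,0,0],[0,-0.6,0],1],[[0,0,0],[0,-0.6,0],1],[[0,0,0],[0,-0.6,0],1],[[0,0,0],[0,-0.6,0],1],[[0,0,0],[0,-0.6,0],1]]'
python3 -m handwheel '[[[0,0,0],[0.1,-0.6,0],1],[[0,0,0],[0.1,-0.6,0],1],[[0,0,0],[0.1,-0.6,0],1],[[0,0,0],[0.1,-0.6,0],1],[[0,0,0],[0,-0.6,0],1]]'
python3 -m handwheel '[[[0,0,0],[0,-0.6,0],1],[[0,0,0],[0,-0.6,0],1],[[0,0,0],[0,-0.4,0],1],[[0,0,0],[0,0,0],1],[[0,0,0],[0,0,0],1]]'
python3 - <<'E'
from plan import *
a,X=snap('wrist');save('w5.png',a);p=pose()[:3,3];print((np.array([.416,-.331,.057])-p)/.05)
hsv=cv2.cvtColor(a,cv2.COLOR_RGB2HSV);H,S,V=[hsv[...,i].astype(int) for i in range(3)]
l=(S<50)&(V>100)&(np.hypot(X[...,0]-p[0],X[...,1]-p[1])<.085)&(abs(X[...,2]-(p[2]-.033))<.012)
Q=X[l];m=np.linalg.svd(Q-Q.mean(0),full_matrices=False)[2][2];print('lid plane',m,np.median(Q[:,2])-p[2],cv2.minEnclosingCircle((Q[:,:2]*1000).astype(np.float32)),p)
E
```

```text
time: 10.85
tool_pos: [0.447, 0.2982, 0.2666]
ee_rot: [3.141, 0.002, -3.139]
wrist_force: [-0.6, 1.2, -2.2]
width: 0.0358
finger_force: 30.0
time: 11.35
tool_pos: [0.3951, 0.2078, 0.2806]
ee_rot: [3.14, 0.002, -3.136]
wrist_force: [0.6, -0.9, -3.1]
width: 0.0354
finger_force: 30.0
time: 11.85
tool_pos: [0.3962, 0.0575, 0.2804]
ee_rot: [3.14, 0.002, -3.138]
wrist_force: [0.4, -0.9, -1.8]
width: 0.0355
finger_force: 30.0
time: 12.35
tool_pos: [0.3964, -0.0923, 0.2805]
ee_rot: [3.14, 0.003, -3.138]
wrist_force: [0.6, 0.0, -2.5]
width: 0.0354
finger_force: 30.0
time: 12.85
tool_pos: [0.4171, -0.2421, 0.2802]
ee_rot: [3.139, 0.003, -3.138]
wrist_force: [0.4, -0.8, -3.6]
width: 0.0355
finger_force: 30.0
time: 13.35
tool_pos: [0.4172, -0.321, 0.2804]
ee_rot: [3.138, 0.003, -3.139]
wrist_force: [1.0, 0.5, -2.9]
width: 0.0357
finger_force: 30.0
[-0.02650586 -0.20728454 -4.47473833]
lid plane [ 4.26134934e-04 -3.47011286e-03  9.99993888e-01] -0.03280605202150699 ((418.1629333496094, -320.61724853515625), 71.86929321289062) [ 0.41732529 -0.32063577  0.28073692]
```

View pics/w5.png

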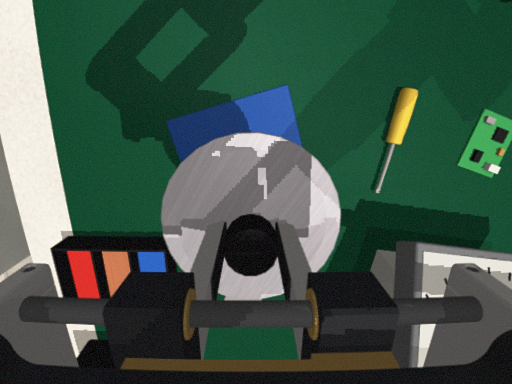

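The lid is held level above the mat, whose corner shows at (235,120). I lower it, slowing near the end.

```bash

python3 -m handwheel '[[[0,0,0],[0,-0.2,-0.4],1],[[0,0,0],[0,0,-0.6],1],[[0,0,0],[0,0,-0.6],1],[[0,0,0],[0,0,-0.6],1],[[0,0,0],[0,0,-0.6],1]]'
python3 -m handwheel '[[[0,0,0],[0,0,-0.5],1],[[0,0,0],[0,0,-0.4],1],[[0,0,0],[0,0,-0.3],1],[[0,0,0],[0,0,-0.2],1],[[0,0,0],[0,0,-0.1],1]]'
python3 -m handwheel '[[[0,0,0],[0,0,-0.04],1],[[0,0,0],[0,0,-0.04],1],[[0,0,0],[0,0,-0.03],1],[[0,0,0],[0,0,0],1],[[0,0,0],[0,0,0],1]]'
python3 -m handwheel '[[[0,0,0],[0,0,-0.02],1],[[0,0,0],[0,0,-0.02],1],[[0,0,0],[0,0,0],1]]'
```

```text
time: 13.9
tool_pos: [0.4177, -0.3302, 0.1402]
ee_rot: [3.14, 0.004, -3.137]
wrist_force: [0.2, -0.1, -2.5]
width: 0.036
finger_force: 30.0
time: 14.4
tool_pos: [0.4173, -0.3305, 0.0652]
ee_rot: [3.139, 0.003, -3.138]
wrist_force: [-0.2, -0.2, -2.5]
width: 0.0356
finger_force: 30.0
time: 14.9
tool_pos: [0.4175, -0.332, 0.0607]
ee_rot: [3.141, 0.004, -3.139]
wrist_force: [0.0, 0.7, -2.2]
width: 0.0355
finger_force: 30.0
time: 15.2
tool_pos: [0.4172, -0.3317, 0.0581]
ee_rot: [3.14, 0.003, -3.139]
wrist_force: [0.2, -0.4, -3.2]
width: 0.0356
finger_force: 30.0
```

Still carrying the full weight (about -2.7 N), so I lower a little more until the mat takes it.

```bash

python3 -m handwheel '[[[0,0,0],[0,0,-0.02],1],[[0,0,0],[0,0,-0.02],1],[[0,0,0],[0,0,0],1],[[0,0,0],[0,0,0],1]]'
python3 -m handwheel '[[[0,0,0],[0,0,-0.02],1],[[0,0,0],[0,0,-0.02],1],[[0,0,0],[0,0,0],1],[[0,0,0],[0,0,0],1]]'
```

```text
time: 15.6
tool_pos: [0.4173, -0.3317, 0.0562]
ee_rot: [3.14, 0.003, -3.139]
wrist_force: [0.8, -0.2, -2.4]
width: 0.0357
finger_force: 30.0
time: 16.0
tool_pos: [0.4174, -0.3318, 0.0546]
ee_rot: [3.141, 0.004, -3.139]
wrist_force: [-0.1, 1.0, -1.1]
width: 0.0357
finger_force: 30.0
```

```bash

python3 -m handwheel '[[[0,0,0],[0,0,-0.02],1],[[0,0,0],[0,0,-0.01],1],[[0,0,0],[0,0,0],1],[[0,0,0],[0,0,0],1]]'
python3 -m handwheel '[[[0,0,0],[0,0,0],0.4],[[0,0,0],[0,0,0],0],[[0,0,0],[0,0,0],0],[[0,0,0],[0,0,0],0],[[0,0,0],[0,0,0],0]]'
python3 -m handwheel '[[[0,0,0],[0,0,0],0],[[0,0,0],[0,0,0],0],[[0,0,0],[0,0,0],0],[[0,0,0],[0,0,0.2],0],[[0,0,0],[0,0,0.4],0]]'
python3 -m handwheel '[[[0,0,0],[0,0,0.6],0],[[0,0,0],[0,0,0.6],0],[[0,0,0],[0,0,0.6],0],[[0,0,0],[0,0,0.6],0],[[0,0,0],[0,0,0],0]]'
python3 - <<'E'
from plan import *
a,X=snap('wrist');save('w6.png',a);p=pose()[:3,3]
hsv=cv2.cvtColor(a,cv2.COLOR_RGB2HSV);H,S,V=[hsv[...,i].astype(int) for i in range(3)]
l=(S<60)&(V>90)&(np.hypot(X[...,0]-.417,X[...,1]+.331)<.085)&(abs(X[...,2]-.022)<.012)
Q=X[l];m=np.linalg.svd(Q-Q.mean(0),full_matrices=False)[2][2];c=np.array(cv2.minEnclosingCircle((Q[:,:2]*1000).astype(np.float32))[0])/1000
b=(H>105)&(H<125)&(S>130)&(X[...,2]<.02)&(np.hypot(X[...,0]-.417,X[...,1]+.331)<.16)
print('lid',m,np.median(Q[:,2]),c,'mat',cv2.minAreaRect((X[b][:,:2]*1000).astype(np.float32)))
E
```

```text
time: 16.4
tool_pos: [0.4174, -0.3318, 0.0546]
ee_rot: [3.141, 0.004, -3.139]
wrist_force: [-3.5, 2.2, 7.6]
width: 0.0353
finger_force: 30.0
time: 16.9
tool_pos: [0.4173, -0.3318, 0.0526]
ee_rot: [3.14, 0.003, -3.139]
wrist_force: [1.3, 0.3, 0.7]
width: 0.0722
finger_force: 0.0
time: 17.4
tool_pos: [0.4163, -0.3308, 0.0818]
ee_rot: [3.137, 0.001, -3.139]
wrist_force: [0.4, -0.1, -0.5]
width: 0.0939
finger_force: 0.0
time: 17.9
tool_pos: [0.4192, -0.3336, 0.2093]
ee_rot: [-3.135, 0.012, -3.139]
wrist_force: [0.3, -0.6, 0.5]
width: 0.0939
finger_force: 0.0
lid [-2.69285011e-03 -8.93653048e-04  9.99995975e-01] 0.022436190479176332 [ 0.41841592 -0.3312814 ] mat ((413.7466125488281, -331.4757995605469), (199.60142517089844, 201.20143127441406), 16.26450538635254)
```

View pics/w6.png

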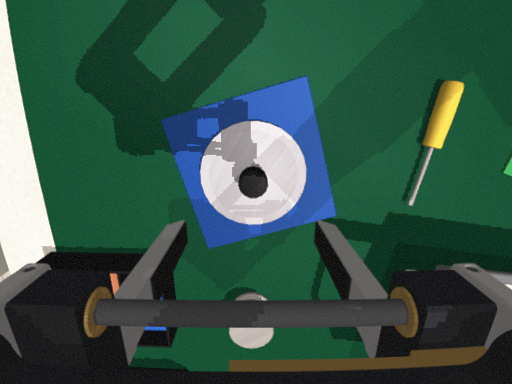

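The lid at (253,172) lies flat, knob up and centred on the mat. The gripper is open and clear, so I hand in.

```bash
python3 -m handwheel '[[[0,0,0],[0,0,0],0],[[0,0,0],[0,0,0],0],[[0,0,0],[0,0,0],0]]' && python3 -c "
from bench import robot
print(robot.close_job())"
```

```text
time: 18.25
tool_pos: [0.4167, -0.3312, 0.2009]
ee_rot: [3.138, 0.001, -3.139]
wrist_force: [-0.5, -0.9, 0.1]
width: 0.0939
finger_force: 0.0
the job is handed in; nothing more can be done
None
```

The job is handed in, with no verdict returned: the lever measured 0.438 rad against 0.438 for the green pointer before the lid was touched, and the aluminium lid lies flat, knob up and released, about 5 mm from the mat's centre after 18 s.

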